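Clip the lot-tag hook onto the rectangular root box

TASK

Take the large snap hook by its black tag block and push its sprung gate against one leg of the arched eye on the lid of the rectangular steel box (not the round one), until the leg is inside the hook and the gate has sprung shut behind it. Then let go and leave the hook lying on the lid, clipped to the eye.

Things in the scene. Friction and masses are not known exactly. Their poses are not given: they have to be found in the camera images.
- hook_grip (a point): Centre of the upright black tag block (46 mm along x, 18 mm along y, 36 mm high), the tail and grip of the large dark steel snap hook lying flat on the table: 169 x 76 mm, 12 mm round bar, 0.23 kg. +x runs from the block along the hook to its mouth, +y to its left, z up. The point is 18 mm above the hook's underside. A small key clip nearby is not it.
- hook_seat (a point): Point in the hook's oval opening, 70 mm ahead (+x) of the block's centre, 6 mm above the underside, same axes: bring the eye's leg here. From here the opening runs 17 mm back and 52 mm forward to the shut gate, and 26 mm to each side. The hook's front end is 77 mm ahead. The leg should enter the mouth from ahead along y = 0, within 9 mm.
- gate (a joint): The hook's sprung gate, a pale bar across its mouth: 0 rad shut, grows as it is pushed inward, at most 1.5. Hinged at the right (56 mm ahead of hook_seat, 28 mm right), shut behind the fixed nose at the left. A rod pushed in at y = 0 swings it in, about 1 to 2 N; it springs shut once the rod is within about 8 mm of hook_seat.
- eye_leg_left (a point): Axis of one leg of the arched eye on the lid of the rectangular steel box, 30 mm above the lid's flat top (60 mm above the table, 208 x 178 mm; box fixed). The arch is 10 mm rod, two upright legs 70 mm apart along y, 71 mm high, on a foot plate 30 x 110 x 4 mm. x is square to the arch, z up. The box's front (-x) faces roughly to the robot: bring the hook in along +x.
- eye_leg_right (a point): The same for the arch's other leg, 70 mm to the -y side of the first, 30 mm above the lid. Either leg will do. A round canister with the same kind of eye stands nearby and is not meant.
There are look-alikes about, which are no part of the job. Of the things like the part that bears hook_grip, leave any that is red; of the rest the larger one is meant.

How it is judged:
By the outcome, as a careful person would: the job done as asked, in the order asked, and still so for the second after the job is handed in, with the robot touching nothing.
It also fails if it takes over 48 s, if anything falls off the work surface, if the arm or the gripper's body presses on something with over 40 N, if the wrist force passes 120 N, or if a joint passes its speed limit or range.

ROBOT

A 6-joint arm with a two-finger parallel gripper is mounted at the origin on the work surface. World frame = base frame: x ahead of the robot, y to its left, z up, the work surface at z = 0. Lengths are in m, angles in rad, forces in N, time in s.
With the tool pointing down it reaches from about 0.275 to 0.75 m from the base axis. Payload 10.2 kg.
Tool frame: the origin (TCP) lies midway between the tips of the shut fingers; the grasp point (between the pads) lies 19 mm behind it; z points along the fingers, y is the direction in which the jaws open and shut (so a half turn about z gives the same grasp; the last joint's range is limited). The gripper opens to 85 mm and grips with 20 to 120 N. Pads are 22 mm wide; open, the fingers measure 114 mm over their backs; the gripper's body (76 mm by 85 mm) begins 54 mm behind the grasp point. The pads swing forward as they close: fully open they stand 13 mm farther back than shut.
Start: joints at [0.968, 0.313, 1.498, -0, 1.331, -0.223], TCP at [0.195, 0.488, 0.231] pointing down, gripper open.
Joint ranges: [-2.94, 2.94], [-0.97, 2.17], [0.19, 2.56], [-1.23, 4.37], [0.02, 3.11], [-2.88, 2.88]. Speed limits (rad/s): [2.39, 2.39, 3.01, 3.14, 3.14, 3.14].

INTERFACE

Orientations are given as a rotation vector (axis times angle).
In Python, from workcell import get_obs, grab_frame, finish_job, recognise, regions_of, landmark_of gives the robot as it stands.
- The arm moves only by the tool send_rows, never from a script. Its argument "increments" is one flat list of numbers, 7 for each row, row after row: the shift along the world's x, y, z in cm, then the turn, a rotation vector about the world's x, y, z in degrees, then the closure, from -1 (fully open) to 1 (shut). In form: [tx, ty, tz, rx, ry, rz, grip, tx, ty, tz, rx, ry, rz, grip, ...]. A call has 1 to 20 rows; each row shifts and turns the commanded pose from where the row before left it; what a row does not reach is not made up. A row lasts 1/12 s, in which the tool goes at most 41.7 mm and 7.16 degrees, less where a joint would pass 70% of its speed; a pose out of reach is approached as far as the arm can. A call with a gripper value outside its range is refused whole. The fingers move at their own pace and stop on an object; "force" is the grip in N (left out, the last holds). Time passes only in rows, so rows that do not move let the fingers close. It gives the time, the measured TCP pose, the force and the opening at its end, in the units of the state.
- get_obs(): the state, without advancing time (a new reading comes with each control period).
- grab_frame(name): name is "scene" or "top" or "wrist"; returns a dict with "img" (420x560x3 uint8, red, green, blue), "z_map" (420x560 float32, m along the optical axis (not along the pixel's ray), 0 where there is no reading), "fx", "fy", "cx", "cy" (pixels), "eye" and "orientation" of the camera in the world; the wrist camera has in their place "mount" (4x4, takes a point from camera to tool coordinates, whose origin is the TCP and whose axes are the flange's). Camera axes: x right, y down, z forward; pixel columns grow to the right and rows downward; lengths in m; the calibration is good to about 2 mm. The wrist camera is an equidistant fisheye: a pixel r from the principal point sees the ray r / f radians off the axis. A picture is of the moment at which its call begins: read the wrist's pose just before it.
- finish_job(): hands the job in, once; it reports no verdict.
Trained networks look in a picture, given as the dict that the camera call returned (one of the last four; its "shot" number tells which), for a name from the list of things; names that differ only in an ending like _2 or _b are one class to them, and where a whole thing is asked for, a point or a joint stands for the part that bears it (a point fixed in the world has none). Each returns a list of dicts, best first, with "p" (0 to 1); they miss things now and then, are a little off and sometimes report something else, mostly with a low value. They report only what shows in the picture. A call takes as long as a camera call. They do not tell look-alikes from the thing itself.
- recognise(picture, target): "at" ([column, row] in pixels, amid what is visible of it).
- regions_of(picture, target): "pixels" (420x560 bool, what is visible of it) and "at" ([column, row] in pixels, amid what is visible of it).
- landmark_of(picture, target): "at" ([column, row] in pixels: a listed point, or the origin of a listed thing).
The state is a dict: "time": time; "joints": joint angles; "joint_vel": joint speeds; "tau": joint torques, N m; "position": TCP position; "ee_rot": TCP orientation; "force": force on the tool from outside, world axes, zero at the start; "moment": the same for the moment, N m; "grip_width": opening from 0.0 (shut) to 1.0 (fully open).
Only numpy, scipy, OpenCV 4.12 (cv2) and the standard library are available. Lean on these libraries where they do the work, as an engineer would, in place of code of your own. Each camera call takes 0.05 s, during which the arm holds its last target.

## Working session

There is one attempt and no reset: what is moved stays moved. The work goes in short steps, Python scripts to look and compute and a tool call to move; the robot and the scene stay as the last step left them, time stands still between calls to the robot, and variables do not carry over. Pictures are saved under pics/ and viewed, and the job is handed in when it is done.

Besides the shell and the picture viewer there is one more tool, called after ">>>" by a JSON object that holds its "name" and its "arguments", one argument or row to a line. send_rows: Moves the arm, as the interface text tells. Its arguments: {"type":"object","properties":{"increments":{"type":"array"},"force":{"type":"number"}},"required":["increments"]}

```bash
mkdir -p pics; ls; cat > h.py <<'E'
import numpy as np, cv2
from scipy.spatial.transform import Rotation as R
from workcell import *
def save(f,n): cv2.imwrite('pics/'+n+'.png',cv2.cvtColor(f['img'],cv2.COLOR_RGB2BGR))
def rot(o):
    o=np.array(o,float)
    if o.shape==(3,3): return o
    return R.from_rotvec(o).as_matrix() if o.size==3 else R.from_quat(o).as_matrix()
def px(f,u,v,z=None):
    # world point(s) for pixel
    u=np.asarray(u,float);v=np.asarray(v,float)
    if z is None: z=f['z_map'][v.astype(int),u.astype(int)]
    p=np.stack([(u-f['cx'])/f['fx']*z,(v-f['cy'])/f['fy']*z,z],-1)
    return p@rot(f['orientation']).T+np.array(f['eye'])
def onplane(f,u,v,h):
    d=rot(f['orientation'])@np.array([(u-f['cx'])/f['fx'],(v-f['cy'])/f['fy'],1]);e=np.array(f['eye'])
    return e+d*(h-e[2])/d[2]
E
python3 - <<'E'
from h import *
print(get_obs())
for n in ['scene','top']:
    f=grab_frame(n);save(f,n+'0');print(n,f['eye'],f['orientation'],f['fx'],f['cx'],f['cy'])
    for t in ['hook_grip','hook_seat','eye_leg_left','eye_leg_right']:
        for r in landmark_of(f,t): print(t,np.round(r['at'],1),round(r['p'],2))
E
```

```text
pics
{'time': 0.0, 'joints': array([ 9.67603847e-01,  3.13422326e-01,  1.49844747e+00, -1.52036300e-05,
        1.33098730e+00, -2.23390892e-01]), 'joint_vel': array([ 0.00067803,  0.0001613 ,  0.00043592,  0.0013786 , -0.00056175,
        0.00106074]), 'tau': array([-8.40213324e-04, -4.12272871e+01, -2.59732229e+01, -2.58801983e-04,
        4.28233747e-03,  2.04252564e-05]), 'position': array([0.19449607, 0.48736435, 0.23074533]), 'ee_rot': array([-5.92912666e-01, -3.08463127e+00,  1.82796862e-03]), 'force': array([-0.05313174,  1.01915936,  0.15610269]), 'moment': array([ 0.011943  , -0.01399641, -0.00951503]), 'grip_width': 0.9971218033303273}
scene [0.97148968 0.1695136  0.87740881] [-1.62613127 -2.17496496  0.67234746] 406.0047560201755 278.5915874972338 212.42653732892046
hook_grip [161.9 136.9] 0.89
hook_grip [269.9 257.3] 0.82
hook_seat [252.5 282.8] 0.9
hook_seat [315.5 257.8] 0.87
hook_seat [176.8 123.4] 0.75
eye_leg_left [147.2 205.7] 0.85
eye_leg_right [126.3 193.4] 0.57
top [ 0.39938027 -0.0073895   1.21210099] [-2.18270409  2.19617975 -0.04798508] 470.88796467744555 279.15602324944024 206.94900422294847
hook_grip [243.3 207.3] 0.62
hook_grip [444.8 287.8] 0.62
hook_seat [235.2 193.1] 0.89
hook_seat [434.4 314.3] 0.85
hook_seat [285.6 151.6] 0.75
eye_leg_left [407.8 172.6] 0.98
eye_leg_right [435.7 179.6] 0.68
```

View pics/scene0.png

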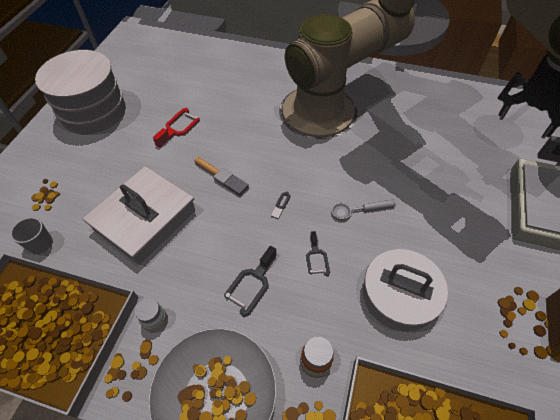

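View pics/top0.png

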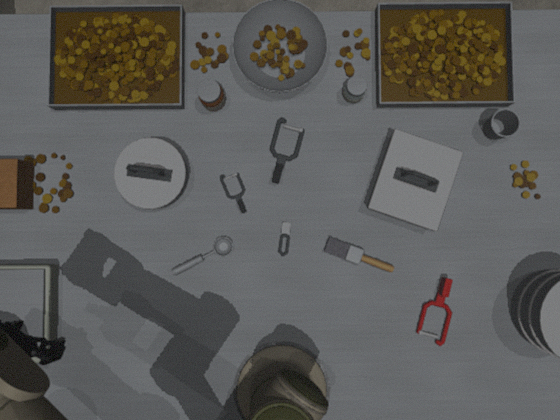

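The scene shows the large dark hook (block near (268,255), mouth near (240,300)), a smaller dark hook, a red one, and the rectangular box with its eye at (138,200). In the top view the large hook's block is at (277,172) with its mouth at (290,125), and the box eye is at (416,180).

```bash
python3 - <<'E'
from h import *
f=grab_frame('top')
rs=regions_of(f,'hook_grip')
for r in rs: print('hook',np.round(r['at']),r['p'],r['pixels'].sum())
for r in rs:
  if abs(r['at'][0]-287)<20 and abs(r['at'][1]-150)<35:
    v,u=np.nonzero(r['pixels']);P=px(f,u,v);print('z',np.percentile(P[:,2],[1,10,50,90,99]))
    b=P[P[:,2]>0.026];print('block',b.mean(0),len(b), b.min(0),b.max(0))
    lo=P
    c,(w,h),a=cv2.minAreaRect(lo[:,:2].astype(np.float32)*1000);print(c,w,h,a, cv2.boxPoints((c,(w,h),a)))
# all points by depth around
vv,uu=np.mgrid[0:420,0:560];A=px(f,uu,vv)
g=A[110:190,260:315].reshape(-1,3);b=g[g[:,2]>0.026];print('raw block',len(b),b.mean(0));print(cv2.minAreaRect(b[:,:2].astype(np.float32)*1000))
g2=g[g[:,2]>0.006];print('raw hook',len(g2),cv2.boxPoints(cv2.minAreaRect(g2[:,:2].astype(np.float32)*1000)))
g=A[115:245,355:475].reshape(-1,3)
l=g[(g[:,2]>.05)&(g[:,2]<.063)];print('lid',np.median(l[:,2]));r=cv2.minAreaRect(l[:,:2].astype(np.float32)*1000);print(r,cv2.boxPoints(r))
e=g[g[:,2]>.1];print('arch',len(e),e.mean(0),e[:,2].max());r=cv2.minAreaRect(e[:,:2].astype(np.float32)*1000);print(r,cv2.boxPoints(r))
for nm in ['top','scene']:
  f=grab_frame(nm); im=f['img']
  if nm=='top':
    cv2.imwrite('pics/crop_t.png',cv2.cvtColor(cv2.resize(im[100:240,250:475],None,fx=3.5,fy=3.5,interpolation=2),cv2.COLOR_RGB2BGR))
  else: cv2.imwrite('pics/crop_s.png',cv2.cvtColor(cv2.resize(im[150:330,70:300],None,fx=3.3,fy=3.3,interpolation=2),cv2.COLOR_RGB2BGR))
E
```

```text
hook [239. 193.] 0.8 361
hook [280. 150.] 0.77 738
hook [441. 308.] 0.66 856
z [-0.00211348  0.00352157  0.01174451  0.03589102  0.04015811]
block [0.5452753  0.00792461 0.07019095] 137 [ 0.39938027 -0.0073895   0.02669304] [0.57351844 0.02159193 1.21210099]
(552.0303955078125, 1.2677383422851562) 80.2575454711914 295.0707702636719 78.02991485595703 [[399.38025   -7.389494]
 [688.03503  -68.587456]
 [704.68054    9.924971]
 [416.02576   71.12293 ]]
raw block 150 [0.53263107 0.00659739 0.16915649]
((486.3037414550781, 7.526826858520508), (174.4427032470703, 26.1243896484375), 1.2200181484222412)
raw hook 713 [[396.93948  -79.42274 ]
 [710.9602   -90.06309 ]
 [715.6101    47.164238]
 [401.58936   57.80459 ]]
lid 0.05965612899424344
((528.514404296875, -331.56591796875), (179.53160095214844, 210.0906982421875), 70.73490905761719) [[ 399.7341  -381.64642]
 [ 598.0602  -450.96362]
 [ 657.2947  -281.4854 ]
 [ 458.96863 -212.16821]]
arch 215 [ 0.49266385 -0.24035937  0.42377281] 1.2121009919633283
((479.87591552734375, -179.7998504638672), (50.156097412109375, 377.23187255859375), 17.453580856323242) [[ 399.3803     -7.389487]
 [ 512.5246   -367.25366 ]
 [ 560.3715   -352.2102  ]
 [ 447.22723     7.653961]]
```

View pics/crop_t.png

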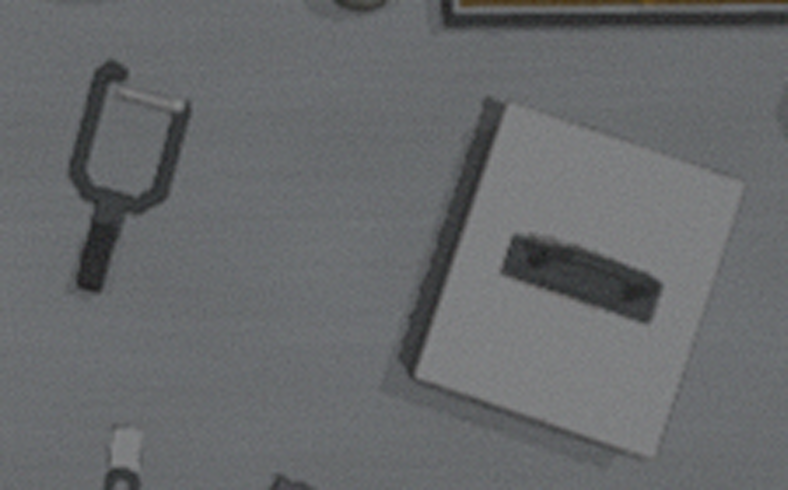

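View pics/crop_s.png

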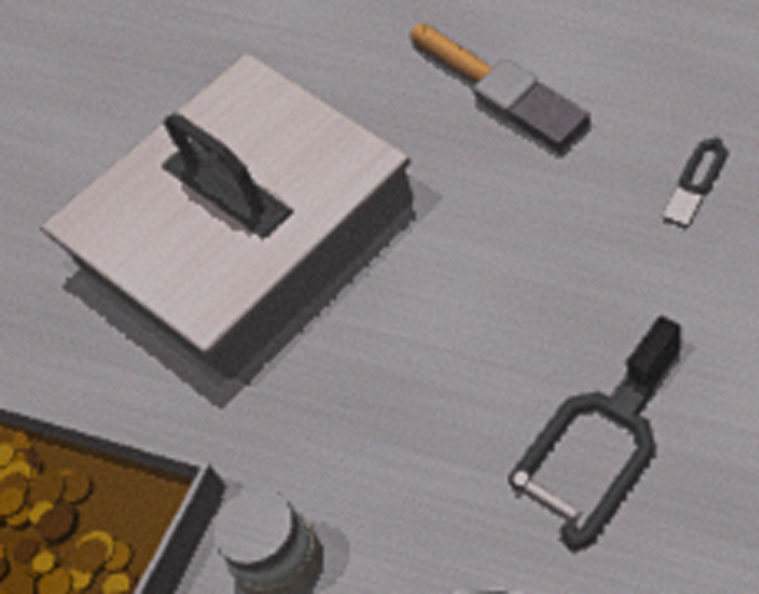

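```bash
python3 - <<'E'
from h import *
vv,uu=np.mgrid[0:420,0:560]
for nm in ['top','scene']:
    f=grab_frame(nm);A=px(f,uu,vv);ok=f['z_map']>0.1
    x,y,z=A[...,0],A[...,1],A[...,2]
    m=ok&(x>.5)&(x<.73)&(y>-.08)&(y<.07)
    n=m&(z<.003);
    print(nm,'table z',np.median(z[m&(abs(z)<.01)]))
    b=A[m&(z>.028)&(z<.05)];print('block',len(b),b.mean(0));print(cv2.minAreaRect(b[:,:2].astype(np.float32)*1000))
    h=A[m&(z>.006)&(z<.05)];r=cv2.minAreaRect(h[:,:2].astype(np.float32)*1000);print('hook',len(h),r,cv2.boxPoints(r).round(0).tolist())
    m=ok&(x>.4)&(x<.67)&(y>-.46)&(y<-.2)
    l=A[m&(z>.055)&(z<.062)];r=cv2.minAreaRect(l[:,:2].astype(np.float32)*1000);print('lid',np.median(l[:,2]),r)
    e=A[m&(z>.08)&(z<.14)];r=cv2.minAreaRect(e[:,:2].astype(np.float32)*1000);print('arch',len(e),e.mean(0),e[:,2].max(),r,cv2.boxPoints(r).round(0).tolist())
    p,s,vt=np.linalg.svd(e[:,:2]-e[:,:2].mean(0));print('arch dir',np.degrees(np.arctan2(vt[0,1],vt[0,0])))
    # dark mask inside the lid = plate; dark hook mask
    im=f['img'].astype(int).sum(2)
    d=m&(z>.058)&(z<.07)&(im<200)
    for t in ['hook_grip','hook_seat','eye_leg_left','eye_leg_right']:
        for q in landmark_of(f,t):
            hgt={'hook_grip':.018,'hook_seat':.006}.get(t,.09)
            print(t,round(q['p'],2),onplane(f,*q['at'],hgt).round(4))
E
```

```text
top table z 0.0005338250458873928
block 132 [0.54978097 0.00840098 0.03576686]
((550.391357421875, 8.263026237487793), (18.07140350341797, 46.28617858886719), 75.02396392822266)
hook 682 ((611.1519165039062, -6.096702575683594), (208.810791015625, 140.43360900878906), 4.746438980102539) [[501.0, 55.0], [513.0, -85.0], [721.0, -67.0], [709.0, 73.0]]
lid 0.05946172988396192 ((528.0933837890625, -331.40631103515625), (178.72471618652344, 208.5653839111328), 70.62117767333984)
arch 177 [ 0.52765766 -0.32877124  0.12167429] 0.13338946161076115 ((528.2199096679688, -329.9966125488281), (77.82434844970703, 10.37302017211914), 69.95230102539062) [[510.0, -365.0], [520.0, -368.0], [546.0, -295.0], [537.0, -292.0]]
arch dir -109.5996734119755
hook_grip 0.71 [ 0.2666 -0.4055  0.018 ]
hook_grip 0.68 [0.4604 0.0991 0.018 ]
hook_grip 0.65 [0.5551 0.0101 0.018 ]
hook_seat 0.8 [ 0.1926 -0.3954  0.006 ]
hook_seat 0.78 [ 0.6166 -0.005   0.006 ]
hook_seat 0.69 [0.5068 0.1261 0.006 ]
eye_leg_left 0.9 [ 0.5361 -0.3008  0.09  ]
eye_leg_right 0.89 [ 0.5251 -0.3639  0.09  ]
scene table z -0.0015969047672188
[... 321 characters left out ...]
lid 0.05824023858084498 ((526.8837890625, -330.89642333984375), (180.16232299804688, 208.90869140625), 70.82327270507812)
arch 197 [ 0.5296813  -0.32514498  0.11456406] 0.13182369715196218 ((527.1815185546875, -329.21875), (78.7136001586914, 10.617010116577148), 70.57343292236328) [[509.0, -365.0], [519.0, -368.0], [545.0, -294.0], [535.0, -290.0]]
arch dir 70.96517137031486
hook_grip 0.79 [ 0.2552 -0.407   0.018 ]
hook_grip 0.62 [0.55   0.0059 0.018 ]
hook_grip 0.55 [0.472 0.105 0.018]
hook_seat 0.95 [ 0.6156 -0.0116  0.006 ]
hook_seat 0.81 [0.5131 0.1259 0.006 ]
hook_seat 0.72 [ 0.1853 -0.3954  0.006 ]
eye_leg_left 0.97 [ 0.5435 -0.2886  0.09  ]
eye_leg_right 0.59 [ 0.518  -0.3587  0.09  ]
```

>>> {"name": "send_rows", "arguments": {
  "increments": [1.775, -2.395, -0.5, 0, 0, 0.32, -0.5, 1.775, -2.395, -0.5, 0, 0, 0.32, -0.5, 1.775, -2.395, -0.5, 0, 0, 0.32, -0.5, 1.775, -2.395, -0.5, 0, 0, 0.32, -0.5, 1.775, -2.395, -0.5, 0, 0, 0.32, -0.5, 1.775, -2.395, -0.5, 0, 0, 0.32, -0.5, 1.775, -2.395, -0.5, 0, 0, 0.32, -0.5, 1.775, -2.395, -0.5, 0, 0, 0.32, -0.5, 1.775, -2.395, -0.5, 0, 0, 0.32, -0.5, 1.775, -2.395, -0.5, 0, 0, 0.32, -0.5, 1.775, -2.395, -0.5, 0, 0, 0.32, -0.5, 1.775, -2.395, -0.5, 0, 0, 0.32, -0.5, 1.775, -2.395, -0.5, 0, 0, 0.32, -0.5, 1.775, -2.395, -0.5, 0, 0, 0.32, -0.5, 1.775, -2.395, -0.5, 0, 0, 0.32, -0.5, 1.775, -2.395, -0.5, 0, 0, 0.32, -0.5, 1.775, -2.395, -0.5, 0, 0, 0.32, -0.5, 1.775, -2.395, -0.5, 0, 0, 0.32, -0.5, 1.775, -2.395, -0.5, 0, 0, 0.32, -0.5, 1.775, -2.395, -0.5, 0, 0, 0.32, -0.5],
  "force": 70
}}

```text
time: 2.87
position: [0.5504, 0.0072, 0.1311]
ee_rot: [0.42, 3.113, 0.0]
force: [0.0, 0.1, -0.4]
grip_width: 0.746
```

>>> {"name": "send_rows", "arguments": {
  "increments": [0, 0, 0, 0, 0, 0, -0.5, 0, 0, 0, 0, 0, 0, -0.5]
}}

```text
time: 3.03
position: [0.5499, 0.0076, 0.1307]
ee_rot: [-0.423, -3.112, -0.0]
force: [-0.1, 0.7, 0.1]
grip_width: 0.752
```

```bash
python3 - <<'E'
from h import *
o=get_obs();M=R.from_rotvec(o['ee_rot']).as_matrix();print(o['time'],o['position'],'jaw',np.degrees(np.arctan2(M[1,1],M[0,1])),o['force'],o['grip_width'],M[:,2])
f=grab_frame('wrist');save(f,'w1');print(f['mount'])
E
```

```text
3.0333 [0.54985375 0.00764576 0.1307299 ] jaw 74.52820701190944 [-0.09528679  0.7493317   0.12939992] 0.7517256892892995 [-8.46732745e-04  2.29270938e-04 -9.99999615e-01]
[[ 5.62941394e-04 -9.60252746e-01 -2.79131416e-01  6.98181277e-02]
 [ 9.99999841e-01  5.43701734e-04  1.46347635e-04  4.75862553e-05]
 [ 1.12335169e-05 -2.79131454e-01  9.60252900e-01 -1.42674908e-01]
 [ 0.00000000e+00  0.00000000e+00  0.00000000e+00  1.00000000e+00]]
```

View pics/w1.png

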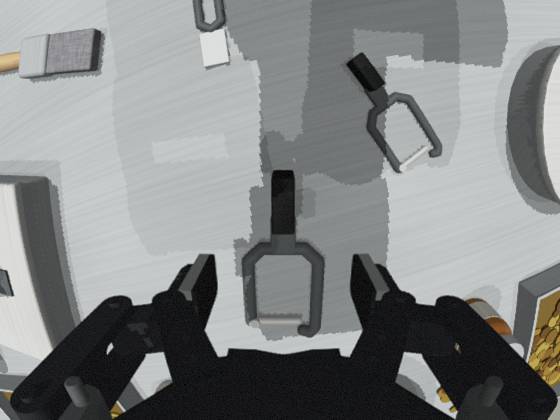

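The wrist view shows the large hook centred between the fingers (column about 283), with its axis square to the jaws, so I'm going down.

>>> {"name": "send_rows", "arguments": {
  "increments": [0, 0, -2, 0, 0, 0, -0.5, 0, 0, -2, 0, 0, 0, -0.5, 0, 0, -2, 0, 0, 0, -0.5, 0, 0, -2, 0, 0, 0, -0.5, 0, 0, -1.5, 0, 0, 0, -0.5, 0, 0, -1.2, 0, 0, 0, -0.5, 0, 0, -1, 0, 0, 0, -0.5, 0, 0, -0.5, 0, 0, 0, -0.5, 0, 0, 0, 0, 0, 0, -0.5, 0, 0, 0, 0, 0, 0, 0.5, 0, 0, 0, 0, 0, 0, 1, 0, 0, 0, 0, 0, 0, 1, 0, 0, 0, 0, 0, 0, 1, 0, 0, 0, 0, 0, 0, 1, 0, 0, 0, 0, 0, 0, 1, 0, 0, 0, 0, 0, 0, 1, 0, 0, 0, 0, 0, 0, 1, 0, 0, 0, 0, 0, 0, 1],
  "force": 70
}}

```text
time: 4.58
position: [0.5501, 0.0084, 0.0102]
ee_rot: [0.42, 3.112, -0.0]
force: [-0.9, -1.1, 6.1]
grip_width: 0.197
```

>>> {"name": "send_rows", "arguments": {
  "increments": [0, 0, 0, 0, 0, 0, 1, 0, 0, 1, 0, 0, 0, 1, 0, 0, 2, 0, 0, 0, 1, 0, 0, 2, 0, 0, 0, 1, 0, 0, 2, 0, 0, 0, 1, 0, 0, 2, 0, 0, 0, 1, 0, 0, 2, 0, 0, 0, 1, 0, 0, 1, 0, 0, 0, 1, 0, 0, 0, 0, 0, 0, 1, 0, 0, 0, 0, 0, 0, 1]
}}

```text
time: 5.42
position: [0.5494, 0.0086, 0.1289]
ee_rot: [-0.42, -3.113, -0.0]
force: [0.0, 0.1, -3.1]
grip_width: 0.197
```

```bash
cat > pose.py <<'E'
from h import *
vv,uu=np.mgrid[0:420,0:560]
import sys
o=get_obs();M=R.from_rotvec(o['ee_rot']).as_matrix();print(o['time'],o['position'],'jaw',np.degrees(np.arctan2(M[1,1],M[0,1])),o['force'],o['grip_width'])
n=sys.argv[1]
for nm in ['scene','wrist']:
    f=grab_frame(nm);save(f,nm+n)
E
python3 pose.py 2
```

```text
5.4167 [0.54936608 0.00863569 0.12892999] jaw 74.63951458952872 [ 0.03517304  0.11927667 -3.06483061] 0.1970414212389209
```

View pics/scene2.png

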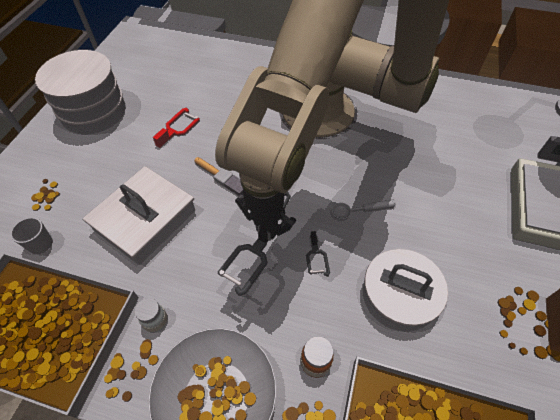

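View pics/wrist2.png

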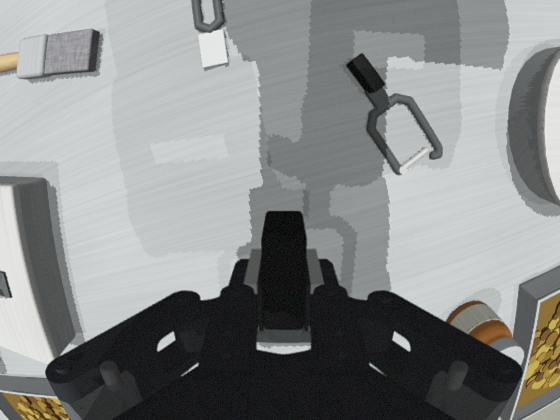

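The scene shows the hook lifted in the gripper, its open oval at about (243,265). I'll check from depth that it is level and measure its yaw.

```bash
cat > hp.py <<'E'
from h import *
vv,uu=np.mgrid[0:420,0:560]
def hookpose(nm='scene',zoff=-0.010):
    o=get_obs();M=R.from_rotvec(o['ee_rot']).as_matrix();p=o['position']
    yaw=np.arctan2(M[1,1],M[0,1])-np.pi/2
    if np.cos(yaw)<0: yaw+=np.pi
    f=grab_frame(nm);A=px(f,uu,vv);ok=f['z_map']>.1
    c,s=np.cos(yaw),np.sin(yaw)
    d=A-p; X=d[...,0]*c+d[...,1]*s; Y=-d[...,0]*s+d[...,1]*c; Z=d[...,2]
    m=ok&(X>.045)&(X<.16)&(abs(Y)<.055)&(Z>-.03)&(Z<.035)
    return o,yaw,f,X[m],Y[m],Z[m]
if __name__=='__main__':
    for nm in ['scene','top']:
        o,yaw,f,X,Y,Z=hookpose(nm)
        print(nm,np.degrees(yaw),len(X))
        if len(X)<20: continue
        k,_,_,_=np.linalg.lstsq(np.c_[X,Y,np.ones_like(X)],Z,rcond=None);print('plane slope deg',np.degrees(k[:2]),k[2],np.percentile(Z,[5,50,95]))
        print('X',np.percentile(X,[1,99]),'Y',np.percentile(Y,[1,99]))
        r=cv2.minAreaRect(np.c_[X,Y].astype(np.float32)*1000);print(r)
E
python3 hp.py
```

```text
scene -15.364395074512277 690
plane slope deg [-0.69237434 -0.02261349] -0.0009765064997196291 [-0.00613455 -0.0018964   0.00097945]
X [0.04566699 0.14325841] Y [-0.03608954  0.03836175]
((94.70097351074219, 0.6278266906738281), (76.26062774658203, 99.07244110107422), 89.75943756103516)
top -15.363280784088499 248
plane slope deg [-0.50425317  0.2115366 ] 0.0010495674824216278 [-0.00427911  0.00013514  0.00382496]
X [0.06295393 0.14441884] Y [-0.03688854  0.0376513 ]
((110.6099853515625, -8.119579315185547), (104.61088562011719, 60.207401275634766), 57.77777099609375)
```

>>> {"name": "send_rows", "arguments": {
  "increments": [0, 0, 2, 0, 0, 0, 1, 0, 0, 2, 0, 0, 0, 1, -0.6, -0.9, 0, 0, 0, -0.28, 1, -1.2, -1.8, 0, 0, 0, -0.28, 1, -1.2, -1.8, 0, 0, 0, -0.28, 1, -1.2, -1.8, 0, 0, 0, -0.28, 1, -1.2, -1.8, 0, 0, 0, -0.28, 1, -1.2, -1.8, 0, 0, 0, -0.28, 1, -1.2, -1.8, 0, 0, 0, -0.28, 1, -1.2, -1.8, 0, 0, 0, -0.28, 1, -1.2, -1.8, 0, 0, 0, -0.28, 1, -1.2, -1.8, 0, 0, 0, -0.28, 1, -1.2, -1.8, 0, 0, 0, -0.28, 1, -1.2, -1.8, 0, 0, 0, -0.28, 1, -1.2, -1.8, 0, 0, 0, -0.28, 1, -1.2, -1.6, 0, 0, 0, -0.28, 1, -0.84, -0.78, 0, 0, 0, 0, 1, 0, 0, 0, 0, 0, 0, 1, 0, 0, 0, 0, 0, 0, 1]
}}

```text
time: 7.2
position: [0.3786, -0.2402, 0.1684]
ee_rot: [-0.528, -3.096, -0.002]
force: [1.0, 0.0, -2.7]
grip_width: 0.198
```

```bash
python3 hp.py; python3 pose.py 3
```

```text
scene -19.372172283859346 549
plane slope deg [-0.61658169 -0.03260053] -0.0016542932693349964 [-0.00776049 -0.00229071  0.00088125]
X [0.04554947 0.14207802] Y [-0.03477394  0.03891939]
((94.82015991210938, 1.7166557312011719), (75.33454895019531, 99.46947479248047), 89.9920883178711)
top -19.310292723039417 394
plane slope deg [-0.64726634  0.69766933] 0.0007915451849648381 [-0.00440416 -0.00015458  0.00365079]
X [0.04780225 0.14385637] Y [-0.03458307  0.03890663]
((105.32060241699219, 18.751880645751953), (70.95606994628906, 102.48799896240234), 49.86388397216797)
7.3 [ 0.37926105 -0.23967294  0.1687589 ] jaw 70.73225884734684 [ 0.82257257  0.09318617 -2.78089136] 0.19532440908580614
```

View pics/scene3.png

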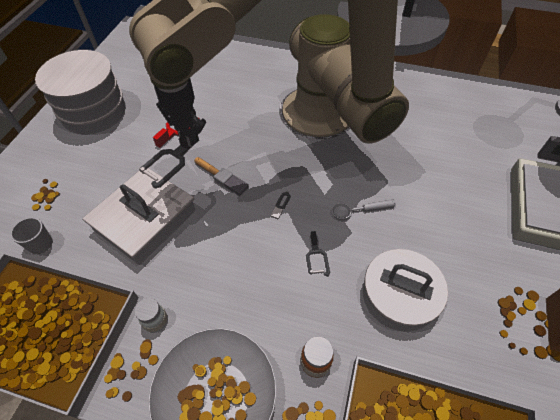

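>>> {"name": "send_rows", "arguments": {
  "increments": [0, 0, -1.5, 0, 0, 0, 1, -0.03, -0.1, -1.5, 0, 0, 0, 1, 0, 0, -1.5, 0, 0, 0, 1, 0, 0, -1.5, 0, 0, 0, 1, 0, 0, -1.5, 0, 0, 0, 1, 0, 0, -0.8, 0, 0, 0, 1, 0, 0, -0.35, 0, 0, 0, 1, 0, 0, 0, 0, 0, 0, 1, 0, 0, 0, 0, 0, 0, 1]
}}

```text
time: 8.15
position: [0.3793, -0.2413, 0.0833]
ee_rot: [0.525, 3.097, -0.001]
force: [0.5, 0.3, -2.5]
grip_width: 0.196
```

```bash
python3 hp.py; python3 pose.py 4; python3 -c "
import cv2
im=cv2.imread('pics/scene4.png');cv2.imwrite('pics/c4.png',cv2.resize(im[100:260,60:260],None,fx=3.6,fy=3.6,interpolation=2))"
```

```text
scene -19.261163544753032 1454
plane slope deg [-6.46144431 -0.35517407] -0.005579845311490939 [-0.02756636 -0.02422089  0.0002497 ]
X [0.04747715 0.15866666] Y [-0.05282332  0.05266408]
((102.81527709960938, -0.49219512939453125), (109.01457214355469, 114.21995544433594), 89.80520629882812)
top -19.26656058426755 1391
plane slope deg [-4.30454911  1.40491633] -0.008948618716490043 [-0.02701165 -0.02249429  0.00232929]
X [0.05433918 0.15931994] Y [-0.05347957  0.05303221]
((103.14495849609375, -0.4585914611816406), (108.60828399658203, 113.54370880126953), 89.98821258544922)
8.25 [ 0.37930774 -0.24149631  0.08351272] jaw 70.72589387776682 [ 0.23182028 -0.60655705 -2.39005789] 0.19781829268115023
```

View pics/c4.png

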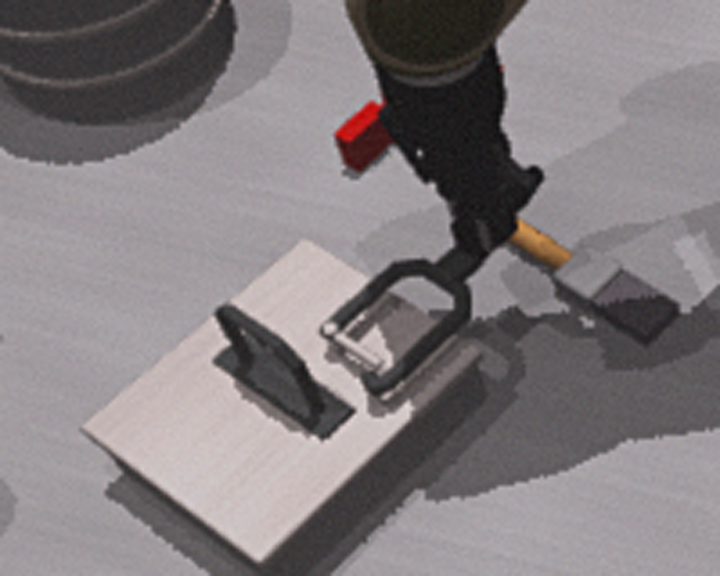

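The hook is above the lid, its mouth at about (355,360) in the crop and facing the near leg at about (315,400). Next I push in along +x'.

>>> {"name": "send_rows", "arguments": {
  "increments": [0.47, -0.165, 0, 0, 0, 0, 1, 0.47, -0.165, 0, 0, 0, 0, 1, 0.47, -0.165, 0, 0, 0, 0, 1, 0.47, -0.165, 0, 0, 0, 0, 1, 0.47, -0.165, 0, 0, 0, 0, 1, 0.47, -0.165, 0, 0, 0, 0, 1, 0.47, -0.165, 0, 0, 0, 0, 1, 0.47, -0.165, 0, 0, 0, 0, 1, 0.47, -0.165, 0, 0, 0, 0, 1, 0.47, -0.165, 0, 0, 0, 0, 1, 0.47, -0.165, 0, 0, 0, 0, 1, 0.47, -0.165, 0, 0, 0, 0, 1]
}}

```text
time: 9.35
position: [0.4356, -0.261, 0.0826]
ee_rot: [-0.526, -3.097, -0.0]
force: [-3.0, 0.3, -2.0]
grip_width: 0.195
```

```bash
python3 pose.py 5; python3 -c "
import cv2
im=cv2.imread('pics/scene5.png');cv2.imwrite('pics/c5.png',cv2.resize(im[100:260,60:260],None,fx=3.6,fy=3.6,interpolation=2))"
```

```text
9.35 [ 0.43558542 -0.26101948  0.08263408] jaw 70.72240301543519 [-3.0459657   0.30680332 -1.97354361] 0.19477261120297512
```

View pics/c5.png

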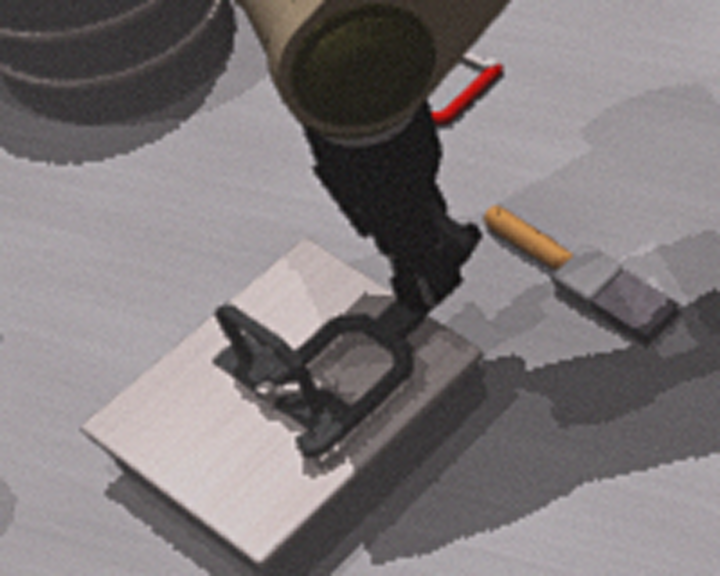

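The leg is in the mouth and the gate is yielding, with about 3 N of push. I'll carry on another 46 mm or so.

>>> {"name": "send_rows", "arguments": {
  "increments": [0.47, -0.165, 0, 0, 0, 0, 1, 0.47, -0.165, 0, 0, 0, 0, 1, 0.47, -0.165, 0, 0, 0, 0, 1, 0.47, -0.165, 0, 0, 0, 0, 1, 0.47, -0.165, 0, 0, 0, 0, 1, 0.47, -0.165, 0, 0, 0, 0, 1, 0.47, -0.165, 0, 0, 0, 0, 1, 0.47, -0.165, 0, 0, 0, 0, 1, 0.38, -0.13, 0, 0, 0, 0, 1, 0.2, -0.07, 0, 0, 0, 0, 1, 0, 0, 0, 0, 0, 0, 1, 0, 0, 0, 0, 0, 0, 1]
}}

```text
time: 10.45
position: [0.4787, -0.2761, 0.0827]
ee_rot: [-0.526, -3.097, -0.0]
force: [-0.7, 0.2, -3.6]
grip_width: 0.195
```

```bash
python3 pose.py 6; python3 -c "
import cv2
im=cv2.imread('pics/scene6.png');cv2.imwrite('pics/c6.png',cv2.resize(im[130:250,70:220],None,fx=4.8,fy=4.8,interpolation=2))"
```

```text
10.45 [ 0.47872085 -0.27612719  0.08270746] jaw 70.722903978361 [-0.71426564  0.17367458 -3.56225086] 0.19457493220969527
```

View pics/c6.png

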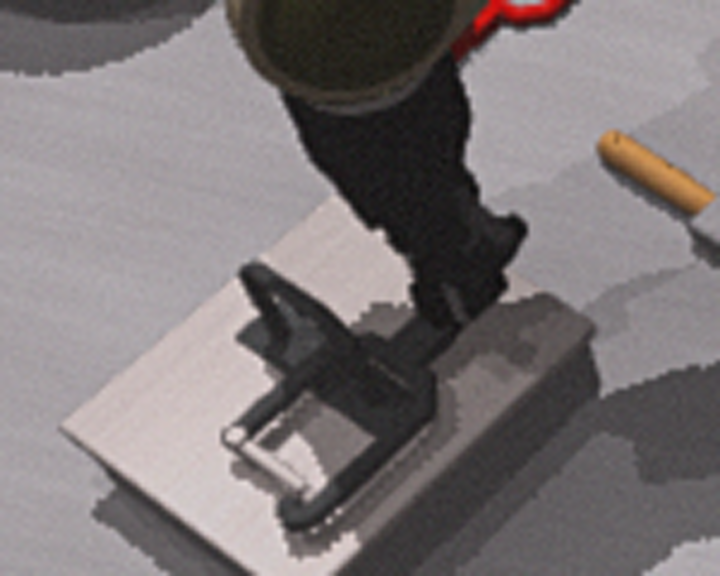

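View pics/wrist6.png

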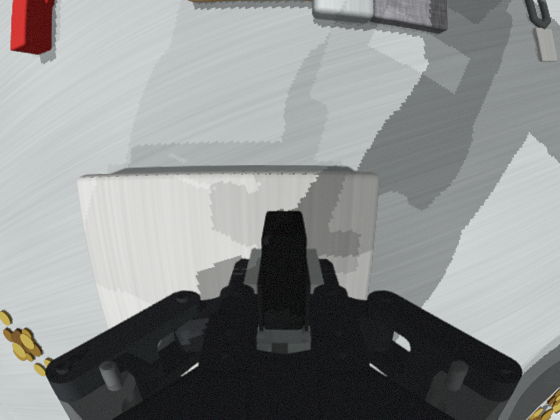

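The gate (pale bar at about (265,460)) is shut again and the leg is inside the oval. Now I lower it onto the foot plate.

>>> {"name": "send_rows", "arguments": {
  "increments": [0, 0, -0.3, 0, 0, 0, 1, 0, 0, -0.2, 0, 0, 0, 1, 0, 0, -0.15, 0, 0, 0, 1, 0, 0, -0.1, 0, 0, 0, 1, 0, 0, 0, 0, 0, 0, 1]
}}

```text
time: 10.97
position: [0.4786, -0.2761, 0.075]
ee_rot: [-0.526, -3.097, -0.0]
force: [-0.2, 0.2, -2.3]
grip_width: 0.198
```

>>> {"name": "send_rows", "arguments": {
  "increments": [0, 0, -0.1, 0, 0, 0, 1, 0, 0, 0, 0, 0, 0, 1]
}}

```text
time: 11.13
position: [0.4788, -0.2763, 0.0742]
ee_rot: [0.526, 3.097, -0.0]
force: [0.3, 0.7, -1.7]
grip_width: 0.195
```

>>> {"name": "send_rows", "arguments": {
  "increments": [0, 0, 0, 0, 0, 0, 0.45, 0, 0, 0, 0, 0, 0, 0.3, 0, 0, 0, 0, 0, 0, 0.1, 0, 0, 0, 0, 0, 0, -0.1, 0, 0, 0, 0, 0, 0, -0.3, 0, 0, 0, 0, 0, 0, -0.4, 0, 0, 0, 0, 0, 0, -0.4, 0, 0, 0, 0, 0, 0, -0.4],
  "force": 20
}}

```text
time: 11.8
position: [0.4788, -0.2762, 0.0743]
ee_rot: [0.526, 3.097, -0.0]
force: [-0.1, 0.0, 0.3]
grip_width: 0.699
```

>>> {"name": "send_rows", "arguments": {
  "increments": [0, 0, 0.5, 0, 0, 0, -0.4, 0, 0, 1, 0, 0, 0, -0.4, 0, 0, 1.5, 0, 0, 0, -0.4, 0, 0, 2, 0, 0, 0, -0.4, 0, 0, 2, 0, 0, 0, -0.4, 0, 0, 2, 0, 0, 0, -0.4, -1, 0.3, 2, 0, 0, 0, -0.4, -2, 0.7, 1, 0, 0, 0, -0.4, -2, 0.7, 0, 0, 0, 0, -0.4, -2, 0.7, 0, 0, 0, 0, -0.4, -1, 0.3, 0, 0, 0, 0, -0.4, 0, 0, 0, 0, 0, 0, -0.4]
}}

```text
time: 12.8
position: [0.3976, -0.2488, 0.1955]
ee_rot: [0.527, 3.096, -0.001]
force: [0.7, -0.2, 0.7]
grip_width: 0.7
```

```bash
python3 pose.py 7; python3 - <<'E'
import cv2
from h import *
im=cv2.imread('pics/scene7.png');cv2.imwrite('pics/c7.png',cv2.resize(im[130:260,70:230],None,fx=4.5,fy=4.5,interpolation=2))
f=grab_frame('top');im=f['img'][...,::-1];cv2.imwrite('pics/t7.png',cv2.resize(im[110:260,340:500],None,fx=4,fy=4,interpolation=2))
vv,uu=np.mgrid[0:420,0:560]
f=grab_frame('scene');A=px(f,uu,vv);print('block top')
x,y,z=A[...,0],A[...,1],A[...,2]
m=(f['z_map']>.1)&(x>.42)&(x<.51)&(y>-.31)&(y<-.24)&(z>.085)&(z<.12);b=A[m];print(len(b),b.mean(0),np.percentile(z[m],[50,95])) 
E
```

```text
12.8 [ 0.39764508 -0.24876718  0.19551119] jaw 70.68422037098904 [ 0.663567   -0.2399652   0.73651185] 0.7001276786251712
block top
155 [ 0.47885268 -0.27216292  0.09363773] [0.09426696 0.09767962]
```

View pics/c7.png

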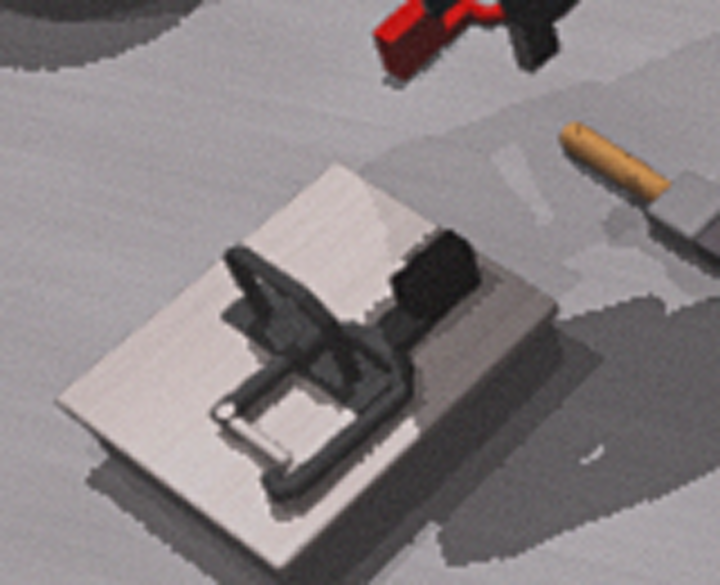

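View pics/t7.png

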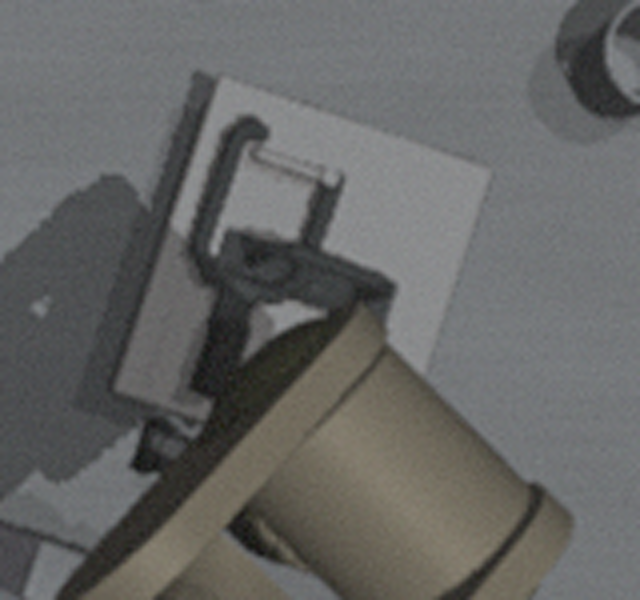

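```bash
python3 -c "
from workcell import *
print(finish_job())"
```

```text
the job is handed in; nothing more can be done
None
```

The large dark snap hook is clipped to the left leg of the arched eye on the rectangular box. I let go of it and handed the job in at about 13 s of the 48 s allowed.

- **What I did:** I took the hook by its black tag block, lined it up with the box and pushed the gate in against the leg. The push force was about 3 N while the gate gave way and fell to under 1 N once the leg was inside. I then lowered the hook onto the foot plate and lid, opened the fingers and backed the gripper well away.
- **Last checks:** The scene and top views after release both show the leg inside the oval and the pale gate shut against the nose, as it was at the start. The hook lies on the lid with its block top at about 95 mm, which is what a hook resting there should read. The wrist force was under 1 N and the gripper was clear of everything.
- **Limits of the checks:** I judged the gate shut by eye from the pictures, since its joint angle is not reported. No check failed. The two cameras agreed to about 2 mm when locating the hook block and the eye.

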